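# Ready the clinic stamp over a wooden key tag

## Robot

A 6-joint arm with a two-finger parallel gripper is mounted at the origin on the work surface. World frame = base frame: x ahead of the robot, y to its left, z up, the work surface at z = 0. Lengths are in mm, angles in rad, forces in N, time in s.
With the tool pointing down it reaches from about 350 to 800 mm from the base axis. Payload 7.3 kg.
Tool frame: the origin (TCP) lies on the centre line of the jaws, within the pads' length; the fingertips stand 17 mm ahead of it and the grasp point (between the pads) lies 2 mm behind it; z points along the fingers, y is the line along which they close (so a half turn about z gives the same grasp; the last joint's range is limited). The gripper opens to 85 mm and grips with 20 to 120 N. Pads are 22 mm wide; open, the fingers measure 114 mm over their backs; the gripper's body (76 mm by 85 mm) begins 54 mm behind the grasp point. The pads swing forward as they close: fully open they stand 13 mm farther back than shut.
Start: joints at [-1.472, 0.342, 1.524, -0, 1.275, -0.146], TCP at [127.262, -509.36, 248.322] pointing down, gripper open.
Joint ranges: [-2.53, 2.53], [-0.77, 2.02], [0.04, 2.7], [-1, 4.14], [0.28, 2.66], [-3.11, 3.11]. Speed limits (rad/s): [2.57, 2.57, 3.14, 3.14, 3.14, 3.14].

## Interface

Orientations are given as a unit quaternion [x, y, z, w].
In Python, from cell import arm, cams gives the robot as it stands. The module is installed in compiled form; this text tells all that it offers.
- The arm moves only by the tool jog_arm, never from a script. Its argument "deltas" is a list that holds one entry, the list of rows, each a list of 4 numbers: the shift along the tool's x, y, z in mm, then the turn about the tool's z in degrees. A call has 1 to 8 rows; each row shifts and turns the commanded pose from where the row before left it, along the tool's axes as they then stand; what a row does not reach is not made up. A row lasts 1/8 s, in which the tool goes at most 62.5 mm and 10.7 degrees, less where a joint would pass 70% of its speed; a pose out of reach is approached as far as the arm can. A call with a gripper value outside its range is refused whole. "gripper" is the opening, from 0 (shut) to 1 (fully open), set as the call begins (left out, the last holds). The fingers move at their own pace and stop on an object; "squeeze" is the grip in N (left out, the last holds). Time passes only in rows, so rows that do not move let the fingers close. It gives the time, the measured TCP pose, the force, the opening and the grip force at its end, in the units of the state.
- arm.get_state(): the state, without advancing time (a new reading comes with each control period).
- cams.get_image(name): name is "scene" or "top"; returns a dict with "image" (420x560x3 uint8, blue, green, red), "fx", "fy", "cx", "cy" (pixels), "rvec" (rotation vector, rad) and "tvec" (3), from world to camera coordinates, as OpenCV has them. Camera axes: x right, y down, z forward; pixel columns grow to the right and rows downward; lengths in mm; the calibration is good to about 2 mm. A picture is of the moment at which its call begins. There is no depth.
- arm.close_job(): hands the job in; it is judged then, once.
The state is a dict: "time_s": time; "joint_pos": joint angles; "joint_velocities": joint speeds; "tau": joint torques, N m; "position": TCP position; "orientation": TCP orientation; "force": force on the tool from outside, world axes, zero at the start; "moment": the same for the moment, N m; "gripper_width": finger opening in mm; "grasp_force": force on a finger pad.
Only numpy, scipy, OpenCV 4.12 (cv2) and the standard library are available. Lean on these libraries where they do the work, as an engineer would, in place of code of your own. Each camera call takes 0.05 s, during which the arm holds its last target. There are 200 camera calls.

## Task

The clinic's wooden key tag is about to be stamped. First lay the blank tag flat and fully home in the matching pocket of the blue jig and let go of it; then take the red-handled stamp off its ink pad, carry it over the vial rack, and stop with it hovering upright about 1 cm above the tag, centred on it and with its long side along the tag's long side (either way round), never letting it touch the tag or the jig. Finish while still holding the stamp there, not setting it down; do not bump the rack, and leave the vials and the pill jar where they stand.

Things in the scene. Friction and masses are not known exactly. Their poses are not given: they have to be found in the camera images.
- jig: Fixed blue plastic block, 120 (its x) by 100 (its y) by 16 mm high, lying on the desk; origin at the centre of its underside (desk height), z up. In the middle of its top is a rectangular pocket, 66 mm along its x by 44 mm along its y and 5 mm deep, with chamfered edges and a white floor. It stands on one side (left or right) of the vial rack.
- pocket (a point): Centre of the pocket's floor in the blue jig, 11 mm above the desk; the jig's top lies 5 mm higher. Axes as the jig.
- tag: Loose blank wooden key tag, a plain plate 62 mm (its x) by 40 mm (its y) by 12 mm thick, about 20 g, with a small brass eyelet mark near the +x end; origin at the centre of its underside, z up. It starts flat on the desk just beyond the ink pad (on its side away from the robot); in the pocket it stands 7 mm proud of the jig. Either end may point either way in the pocket.
- tag_top (a point): Centre of the tag's upper face, 12 mm above its underside. In the seated tag it is 23 mm above the desk.
- inkpad: Fixed open black ink pad with blue felt, 90 (its x) by 130 (its y) by 13 mm high, felt 10 mm above the desk; origin at the centre of its underside. It stands on the other side of the rack from the jig.
- stamp: Loose hand stamp, about 90 g, 67 mm tall, standing upright on the felt. Origin at the centre of its rubber printing face (its underside), z up. Upwards from there: black rubber 40 (x) by 26 (y) mm, 3 mm thick; dark wooden base 48 by 34 mm up to 15 mm; stem 34 by 18 mm up to 37 mm (partly inside the handle); red handle with flat sides, 44 mm (x) by 24 mm (y), from 35 to 67 mm. The long side is x. Rigid, nothing gives.
- rack: Fixed white open rack, 260 mm (its x, pointing roughly away from the robot) by 44 mm (its y) by 36 mm high, between jig and ink pad; origin at the centre of its underside on the desk. Vials stand in it with their tops 79 mm above the desk.
- vial0: Loose amber vial with red cap, 32 mm diameter, 75 mm tall, standing in the rack 4 mm above the desk; origin at the centre of its underside. Leave it alone.
- vial1: The same with a yellow cap, in another cell of the rack. Leave it alone.
- vial2: The same with a green cap, in another cell of the rack. Leave it alone.
- pilljar: Loose orange pill jar with white cap, 48 mm diameter, 70 mm tall, standing on the desk beyond the jig (away from the robot); origin at the centre of its underside. Leave it alone.
Mind the look-alikes: they are no part of the job. Leave any purple look-alike of the stamp alone.

How it is judged:
By the outcome, as a careful person would: the job done as asked, in the order asked, and still so for the second after the job is handed in, while the arm keeps its last pose, push and grip.
It also fails if it takes over 69 s, if anything falls off the work surface, if the arm or the gripper's body presses on something with over 40 N, if the wrist force passes 120 N, or if a joint passes its speed limit or range.

## Working session

There is one attempt and no reset: what is moved stays moved. The work goes in short steps, Python scripts to look and compute and a tool call to move; the robot and the scene stay as the last step left them, time stands still between calls to the robot, and variables do not carry over. Pictures are saved under pics/ and viewed, at most 10 in all, crops included, and the job is handed in when it is done.

Besides the shell and the picture viewer there is one more tool, called after "Call:" in YAML: its name, and indented under it one key for each argument. jog_arm: Moves the arm, as the interface text tells. Its arguments: {"type":"object","properties":{"deltas":{"type":"array"},"gripper":{"type":"number"},"squeeze":{"type":"number"}},"required":["deltas"]}

```bash
mkdir -p pics; cat > h.py <<'E'
import numpy as np, cv2
from cell import arm, cams
def cam(n):
    d=cams.get_image(n); d['R']=cv2.Rodrigues(np.array(d['rvec'],float))[0]; d['t']=np.array(d['tvec'],float).ravel(); return d
def ray(d,u,v,z):
    c=-d['R'].T@d['t']; r=d['R'].T@np.array([(u-d['cx'])/d['fx'],(v-d['cy'])/d['fy'],1]); return c+r*(z-c[2])/r[2]
def proj(d,p):
    q=d['R']@np.array(p,float)+d['t']; return np.array([d['fx']*q[0]/q[2]+d['cx'],d['fy']*q[1]/q[2]+d['cy']])
E
python3 - <<'E'
from h import *
s=arm.get_state(); print(s)
for n in('scene','top'):
    d=cam(n); cv2.imwrite(f'pics/{n}0.png',d['image']); print(n,d['fx'],d['cx'],d['cy'],-d['R'].T@d['t'],d['R'].round(3).tolist())
E
```

```text
{'time_s': 0.0, 'joint_pos': array([-1.47204668e+00,  3.42735454e-01,  1.52502752e+00,  1.14269546e-05,
        1.27535139e+00, -1.45949194e-01]), 'joint_velocities': array([-2.44562611e-04,  2.80881842e-04,  2.41933115e-04, -1.04544282e-03,
       -5.68571179e-05, -2.86433378e-05]), 'tau': array([-9.14114071e-05, -4.33676898e+01, -2.46010244e+01, -1.48165295e-04,
        7.79800233e-03,  9.38624112e-06]), 'position': array([ 127.20299726, -508.98103196,  247.61564383]), 'orientation': array([ 9.92524558e-01,  1.22042710e-01,  2.34174988e-05, -7.60515108e-04]), 'force': array([ 0.54427156, -0.29127628,  0.56196434]), 'moment': array([-0.04716949,  0.04433395,  0.01303596]), 'grasp_force': 0.0, 'gripper_width': 85.48386996121111}
scene 519.3015502035975 284.3709392322625 209.5765232456622 [1257.47565054 -339.78937095  758.65638913] [[0.443, 0.896, 0.014], [0.581, -0.275, -0.766], [-0.683, 0.347, -0.643]]
top 461.72497272619586 279.7910724354984 204.1563602236895 [ 407.35187508   58.80807293 1146.3365588 ] [[-0.01, -1.0, -0.003], [-0.996, 0.01, -0.089], [0.089, 0.002, -0.996]]
```

View pics/scene0.png

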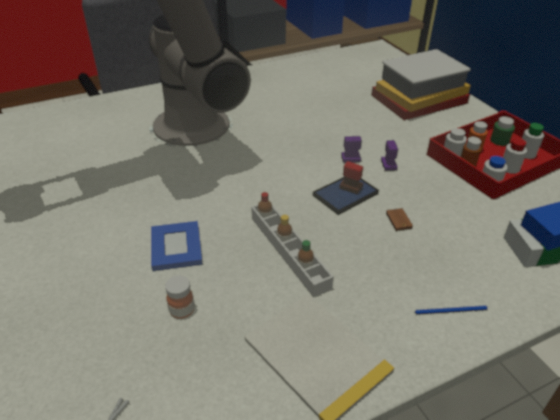

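View pics/top0.png

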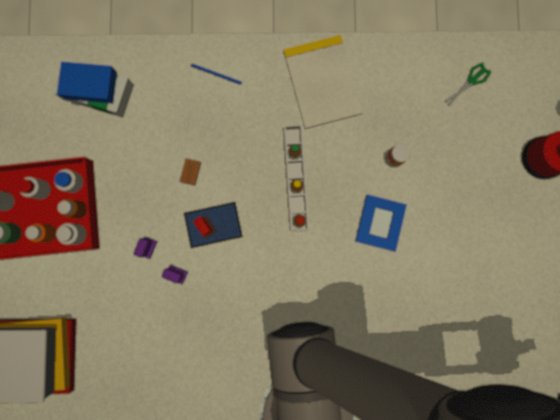

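The top view has the red stamp at (203,226) on the ink pad at (213,225), the tag at (190,172), the jig at (381,223), the rack at (296,180) and the jar at (395,157). The stamp look-alikes are purple, at (145,247) and (174,274). Only the red one stands on the pad, so that is the one meant. I'll measure and confirm it in a crop.

```bash
cat > m.py <<'E'
from h import *
def meas(d,mask,z,roi):
    m=np.zeros(mask.shape,np.uint8); x0,y0,x1,y1=roi; m[y0:y1,x0:x1]=mask[y0:y1,x0:x1]
    cs,_=cv2.findContours(m,cv2.RETR_EXTERNAL,cv2.CHAIN_APPROX_NONE); c=max(cs,key=cv2.contourArea)
    P=np.array([ray(d,u,v,z)[:2] for u,v in c[:,0]],np.float32)
    r=cv2.minAreaRect(P); (cx,cy),(a,b),t=r
    if a<b: a,b,t=b,a,t+90
    M=cv2.moments(c)
    return dict(c=(round(cx,1),round(cy,1)),size=(round(a,1),round(b,1)),long_deg=round((t+90)%180-90,1),px=(round(M['m10']/M['m00'],1),round(M['m01']/M['m00'],1)))
def hsv(d): return cv2.cvtColor(d['image'],cv2.COLOR_BGR2HSV)
def red(h): return (((h[...,0]<6)|(h[...,0]>174))&(h[...,1]>150)&(h[...,2]>60)).astype(np.uint8)
def blue(h): return ((h[...,0]>100)&(h[...,0]<125)&(h[...,1]>130)&(h[...,2]>70)).astype(np.uint8)
E
python3 - <<'E'
from m import *
d=cam('top'); h=hsv(d); s=cam('scene'); hs=hsv(s)
for p in [(203,226),(190,172),(381,200),(381,223),(225,222),(297,190)]: print(p,h[p[1],p[0]])
for p in [(353,176),(400,218),(175,235)]: print('s',p,hs[p[1],p[0]])
print('stamp top z77',meas(d,red(h),77,(183,205,245,250)))
wood=((h[...,0]<20)&(h[...,1]>90)).astype(np.uint8)
print('tag z12',meas(d,wood,12,(170,150,215,192)))
print('jig z16',meas(d,blue(h),16,(345,185,420,260)))
pk=((h[...,1]<90)&(h[...,2]>100)).astype(np.uint8)
print('pocket z14',meas(d,pk,13,(369,205,394,241)))
pad=(h[...,2]<85).astype(np.uint8)
print('pad z13',meas(d,pad,13,(175,195,250,255)))
print('rack',[ray(d,u,v,36)[:2].round() for u,v in((285,127),(299,127),(290,231),(306,231))])
print('caps',[ray(d,u,v,79)[:2].round() for u,v in((299,220),(297,186),(295,150))], 'jar',ray(d,396,156,70).round())
red_s=red(hs);m=meas(s,red_s,60,(335,155,370,195));print('scene stamp z60',m)
ws=((hs[...,0]<20)&(hs[...,1]>100)).astype(np.uint8);print('scene tag z10',meas(s,ws,10,(380,200,420,235)))
print('scene jig',meas(s,blue(hs),14,(140,215,210,275)))
a=cv2.resize(d['image'][140:260,130:290],None,fx=4,fy=4,interpolation=2);b=cv2.resize(s['image'][130:250,320:440],None,fx=3,fy=3,interpolation=2)
o=np.zeros((480,800,3),np.uint8)
b=cv2.resize(s['image'][140:260,325:425],(400,480),interpolation=2);a=cv2.resize(d['image'][140:260,150:250],(400,480),interpolation=2)
cv2.imwrite('pics/crop1.png',np.hstack([a,b]))
E
```

```text
(203, 226) [  2 233 141]
(190, 172) [ 14 185 105]
(381, 200) [108 195 123]
(381, 223) [ 29  40 161]
(225, 222) [107 108  73]
(297, 190) [ 15 174  79]
s (353, 176) [  5 111  76]
s (400, 218) [ 13 129 103]
s (175, 235) [ 41  13 152]
stamp top z77 {'c': (454.4, 241.5), 'size': (44.0, 25.5), 'long_deg': 33.8, 'px': (202.0, 225.7)}
tag z12 {'c': (592.3, 283.6), 'size': (61.3, 40.4), 'long_deg': -14.3, 'px': (189.9, 171.3)}
jig z16 {'c': (460.6, -184.9), 'size': (114.1, 96.9), 'long_deg': -14.8, 'px': (380.5, 222.5)}
pocket z14 {'c': (460.7, -186.5), 'size': (69.4, 47.1), 'long_deg': -14.7, 'px': (380.8, 222.5)}
pad z13 {'c': (459.9, 226.2), 'size': (128.0, 87.5), 'long_deg': -78.2, 'px': (212.6, 224.5)}
rack [array([696.,  46.]), array([695.,  12.]), array([441.,  37.]), array([441.,  -1.])]
caps [array([465.,  17.]), array([544.,  20.]), array([629.,  24.])] jar [ 615. -214.   70.]
scene stamp z60 {'c': (442.5, 253.5), 'size': (32.6, 12.3), 'long_deg': 25.9, 'px': (353.8, 166.2)}
scene tag z10 {'c': (598.2, 279.1), 'size': (62.8, 38.3), 'long_deg': -14.2, 'px': (399.0, 218.9)}
scene jig {'c': (464.8, -187.6), 'size': (112.0, 91.2), 'long_deg': -15.3, 'px': (175.1, 243.4)}
```

View pics/crop1.png

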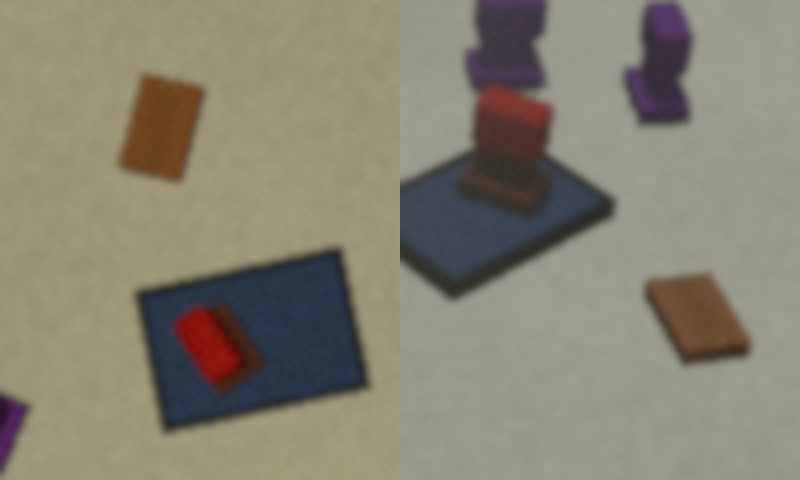

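The crop confirms the red stamp on the pad, with its long side at about 34° in the world frame. The plain wooden tag beyond it lies at −14.3°, which almost matches the jig at −14.8°. Next I write a helper that turns world goals into tool-frame rows.

```bash
cat > plan.py <<'E'
import sys
from m import *
def pose():
    s=arm.get_state(); x,y,z,w=s['orientation']
    ax=np.array([1-2*(y*y+z*z),2*(x*y+z*w)]); return s['position'],np.degrees(np.arctan2(ax[1],ax[0])),s
def plan(*wps,step=50):
    p,a,s=pose(); p=p.copy(); print('at',p.round(1),'toolx',round(a,1),'t',round(s['time_s'],2),'w',round(s['gripper_width'],1),'F',s['force'].round(1))
    for X,Y,Z,A in wps:
        d=np.array([X,Y,Z])-p; turn=-(((A-a)+90)%180-90)
        n=int(max(np.ceil(np.linalg.norm(d)/step),np.ceil(abs(turn)/9),1)); rows=[]
        for i in range(n):
            t=np.radians(a); e=d/n
            rows.append([round(e[0]*np.cos(t)+e[1]*np.sin(t),1),round(e[0]*np.sin(t)-e[1]*np.cos(t),1),round(-e[2],1),round(turn/n,1)])
            a-=turn/n
        print(n,rows); p=np.array([X,Y,Z],float)
if __name__=='__main__':
    plan(*[tuple(map(float,w.split(','))) for w in sys.argv[1:]])
E
python3 plan.py 480,-120,248,14 594,282,200,-14.3
```

```text
at [ 127.2 -509.1  247.9] toolx 14.0 t 0.2 w 85.3 F [-0.7  0.2  0.5]
11 [[np.float64(39.7), np.float64(-26.5), np.float64(-0.0), np.float64(0.0)], [np.float64(39.7), np.float64(-26.6), np.float64(-0.0), np.float64(0.0)], [np.float64(39.7), np.float64(-26.6), np.float64(-0.0), np.float64(0.0)], [np.float64(39.7), np.float64(-26.6), np.float64(-0.0), np.float64(0.0)], [np.float64(39.7), np.float64(-26.6), np.float64(-0.0), np.float64(0.0)], [np.float64(39.7), np.float64(-26.6), np.float64(-0.0), np.float64(0.0)], [np.float64(39.7), np.float64(-26.6), np.float64(-0.0), np.float64(0.0)], [np.float64(39.7), np.float64(-26.6), np.float64(-0.0), np.float64(0.0)], [np.float64(39.7), np.float64(-26.6), np.float64(-0.0), np.float64(0.0)], [np.float64(39.7), np.float64(-26.6), np.float64(-0.0), np.float64(0.0)], [np.float64(39.7), np.float64(-26.6), np.float64(-0.0), np.float64(0.0)]]
9 [[np.float64(23.1), np.float64(-40.3), np.float64(5.3), np.float64(3.1)], [np.float64(20.9), np.float64(-41.5), np.float64(5.3), np.float64(3.1)], [np.float64(18.5), np.float64(-42.6), np.float64(5.3), np.float64(3.1)], [np.float64(16.2), np.float64(-43.5), np.float64(5.3), np.float64(3.1)], [np.float64(13.8), np.float64(-44.3), np.float64(5.3), np.float64(3.1)], [np.float64(11.3), np.float64(-45.0), np.float64(5.3), np.float64(3.1)], [np.float64(8.8), np.float64(-45.6), np.float64(5.3), np.float64(3.1)], [np.float64(6.3), np.float64(-46.0), np.float64(5.3), np.float64(3.1)], [np.float64(3.8), np.float64(-46.3), np.float64(5.3), np.float64(3.1)]]
```

Call:
jog_arm:
  deltas:
    - [[40,-26,0,0],[40,-26,0,0],[40,-26,0,0],[40,-26,0,0],[40,-26,0,0],[40,-26,0,0],[40,-27,0,0],[40,-27,0,0]]
  gripper: 1

```text
time_s: 1.2
position: [387.7, -226.8, 248.3]
orientation: [0.993, 0.122, 0.0, 0.0]
force: [-0.0, -0.2, 0.6]
gripper_width: 85.1
grasp_force: 0.0
```

Call:
jog_arm:
  deltas:
    - [[40,-27,0,0],[40,-27,0,0],[40,-27,0,0],[23,-40,5,3],[21,-42,5,3],[19,-42,5,3],[16,-44,5,3],[14,-44,5,3]]

```text
time_s: 2.2
position: [546.5, 104.7, 223.0]
orientation: [1.0, -0.009, -0.0, 0.0]
force: [0.4, -0.5, 0.8]
gripper_width: 85.1
grasp_force: 0.0
```

Call:
jog_arm:
  deltas:
    - [[11,-45,5,3],[9,-46,5,3],[6,-46,5,3],[4,-46,5,4],[0,0,0,0],[0,0,0,0]]

```text
time_s: 2.95
position: [593.4, 282.4, 202.7]
orientation: [0.993, -0.121, -0.0, 0.0]
force: [-0.7, -1.0, -0.7]
gripper_width: 85.4
grasp_force: 0.0
```

```bash
sed -i 's/rows.append(\[\(.*\)\])$/rows.append([float(v) for v in (\1)])/' plan.py; python3 - <<'E'
from plan import *
s=cam('scene');d=cam('top')
cv2.imwrite('pics/c2.png',np.hstack([cv2.resize(d['image'][120:240,140:240],(400,480),interpolation=2),cv2.resize(s['image'][140:260,340:440],(400,480),interpolation=2)]))
plan((594,282,80,-14.3))
E
```

```text
at [593.7 281.7 203.5] toolx -14.0 t 3.05 w 85.3 F [-0.5  0.8  0.4]
3 [[0.1, -0.1, 41.2, 0.1], [0.1, -0.1, 41.2, 0.1], [0.1, -0.1, 41.2, 0.1]]
```

Call:
jog_arm:
  deltas:
    - [[0,0,40,0.3],[0,0,40,0],[0,0,40,0],[0,0,30,0],[0,0,20,0],[0,0,10,0],[0,0,0,0]]

```text
time_s: 3.92
position: [593.9, 282.5, 23.4]
orientation: [0.992, -0.124, 0.0, 0.0]
force: [-0.1, -0.2, 0.6]
gripper_width: 85.1
grasp_force: 0.0
```

View pics/c2.png

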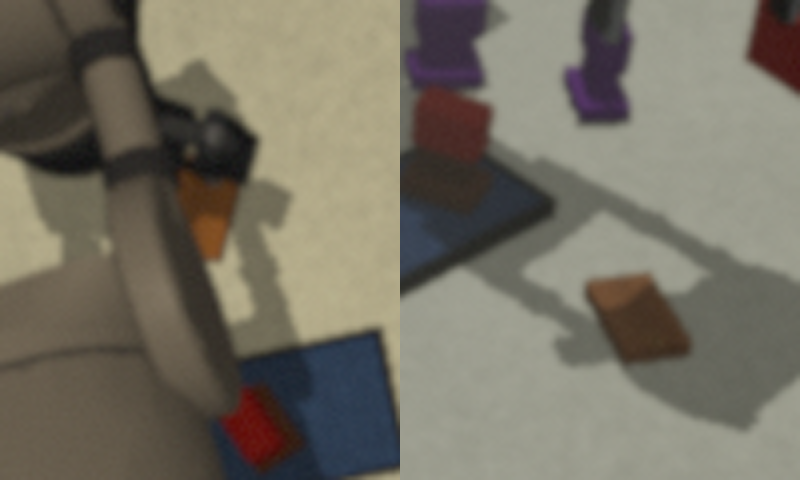

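The tag is still in place at about (400,218) in the scene image, with the gripper above it. I'll lower 1 mm and close.

Call:
jog_arm:
  deltas:
    - [[0,0,1,0],[0,0,0,0],[0,0,0,0],[0,0,0,0],[0,0,0,0],[0,0,0,0]]
  gripper: 0
  squeeze: 25

```text
time_s: 4.68
position: [594.1, 283.0, 23.2]
orientation: [0.992, -0.124, 0.001, -0.0]
force: [-0.6, -0.1, 6.1]
gripper_width: 38.7
grasp_force: 25.5
```

```bash
python3 - <<'E'
from plan import *
s=cam('scene')
cv2.imwrite('pics/c3.png',cv2.resize(s['image'][150:250,340:460],(720,600),interpolation=2))
plan((594,282,140,-14.3)); print(proj(s,(594,282,12)))
E
```

```text
at [594.1 282.9  23.2] toolx -14.3 t 4.72 w 39.0 F [-1.7  0.1  6.6]
3 [[0.1, 0.3, -38.9, 0.0], [0.1, 0.3, -38.9, 0.0], [0.1, 0.3, -38.9, 0.0]]
[398.89062357 216.46963049]
```

View pics/c3.png

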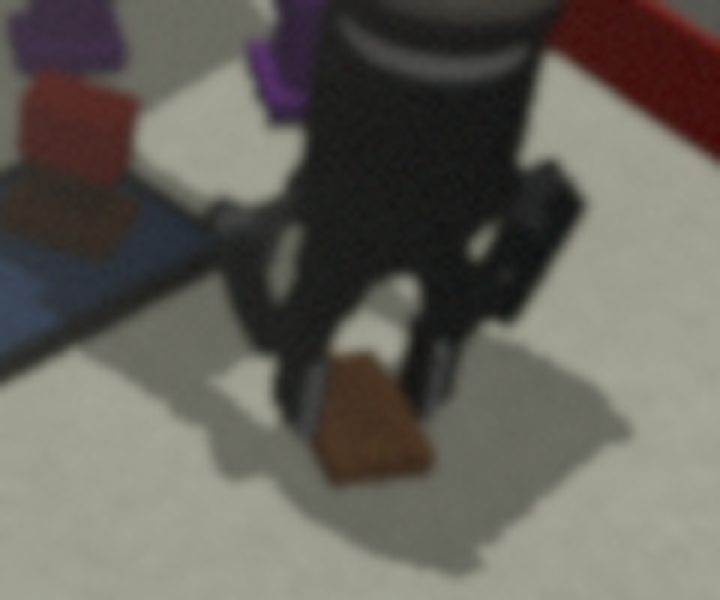

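Call:
jog_arm:
  deltas:
    - [[0,0,-15,0],[0,0,-35,0],[0,0,-40,0],[0,0,-40,0],[0,0,0,0]]

```text
time_s: 5.35
position: [595.5, 283.5, 157.1]
orientation: [0.992, -0.124, 0.004, -0.002]
force: [0.2, -0.3, -0.9]
gripper_width: 39.3
grasp_force: 25.3
```

```bash
python3 plan.py 461,-186,140,-14.8 461,-186,70,-14.8
```

```text
at [595.5 283.5 157.1] toolx -14.3 t 5.35 w 39.3 F [ 0.2 -0.3 -0.9]
10 [[-1.5, 48.8, 1.7, 0.1], [-1.4, 48.8, 1.7, 0.1], [-1.4, 48.8, 1.7, 0.1], [-1.3, 48.8, 1.7, 0.1], [-1.3, 48.8, 1.7, 0.1], [-1.2, 48.8, 1.7, 0.1], [-1.2, 48.8, 1.7, 0.1], [-1.2, 48.8, 1.7, 0.1], [-1.1, 48.8, 1.7, 0.1], [-1.1, 48.8, 1.7, 0.1]]
2 [[0.0, -0.0, 35.0, 0.0], [0.0, -0.0, 35.0, 0.0]]
```

Call:
jog_arm:
  deltas:
    - [[-1.3,49,1,0.5],[-1.3,49,1,0],[-1.3,49,1,0],[-1.3,49,1,0],[-1.3,49,1,0],[-1.3,49,2,0],[-1.3,49,2,0],[-1.3,49,2,0]]

```text
time_s: 6.35
position: [483.0, -95.0, 140.9]
orientation: [0.992, -0.129, -0.0, -0.0]
force: [1.2, -1.0, 0.2]
gripper_width: 39.0
grasp_force: 25.4
```

Call:
jog_arm:
  deltas:
    - [[-1,48,10,0],[-1,48,20,0],[0,0,25,0],[0,0,15,0],[0,0,0,0],[0,0,0,0]]

```text
time_s: 7.1
position: [458.2, -185.7, 71.9]
orientation: [0.992, -0.128, 0.0, 0.0]
force: [-0.2, -0.1, -0.5]
gripper_width: 39.1
grasp_force: 25.4
```

```bash
python3 - <<'E'
from plan import *
s=cam('scene');d=cam('top')
cv2.imwrite('pics/c4.png',np.hstack([cv2.resize(d['image'][180:260,345:415],(400,457),interpolation=2),cv2.resize(s['image'][190:270,140:210],(400,457),interpolation=2)]))
plan((461,-186,60,-14.8))
E
```

```text
at [ 458.3 -185.8   72.1] toolx -14.7 t 7.2 w 38.8 F [-0.1 -0.1 -0.5]
1 [[2.6, -0.5, 12.1, 0.1]]
```

View pics/c4.png

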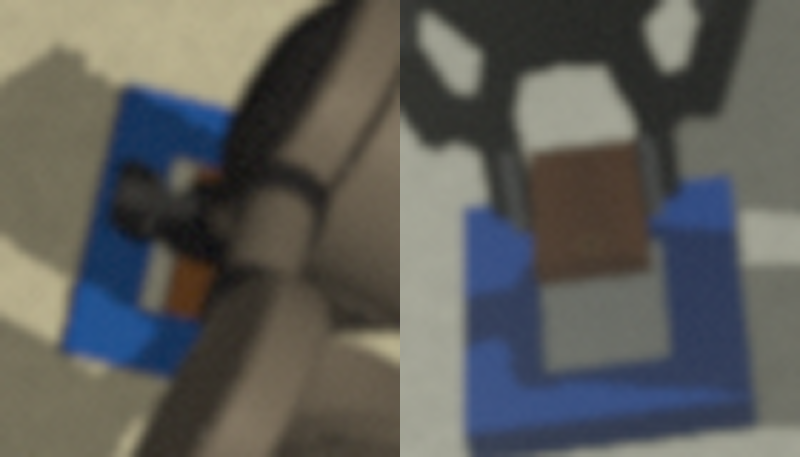

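```bash
python3 - <<'E'
from plan import *
s=cam('scene'); k=5.714
f=lambda x,y,z: ray(s,140+(x-400)/k,190+y/k,z)[:2]
t=np.radians(-14.7); ex=np.array([np.cos(t),np.sin(t)]); ey=np.array([-ex[1],ex[0]])
tcp=pose()[0][:2]; o=lambda p:(round(float((p-tcp)@ex),1),round(float((p-tcp)@ey),1))
for n,z,pts in [('tagtop',60.9,[(530,152),(637,141),(650,266),(537,280)]),('tagbotfront',48.9,[(650,272),(537,282)]),('jig',16,[(465,210),(733,178),(752,405),(468,435)]),('pocket@16',16,[(545,372),(670,355)]),('pocketfl',11,[(545,372),(670,355)])]:
    print(n,[o(f(x,y,z)) for x,y in pts])
print('top jig',o(np.array([460.7,-185.7])))
h=hsv(s); print(meas(s,((h[...,0]<20)&(h[...,1]>100)).astype(np.uint8),60.9,(158,208,186,245)), tcp)
E
```

```text
tagtop [(-24.8, -18.8), (-23.8, 19.0), (43.5, 19.9), (43.4, -18.2)]
tagbotfront [(33.4, 19.2), (31.2, -19.5)]
jig [(-49.6, -48.1), (-49.2, 51.1), (71.9, 48.5), (68.0, -48.1)]
pocket@16 [(42.1, -21.4), (41.8, 22.1)]
pocketfl [(36.9, -21.9), (36.6, 21.9)]
top jig (2.3, 0.8)Traceback (most recent call last):
  File "<stdin>", line 9, in <module>
  File "m.py", line 9, in meas
    return dict(c=(round(cx,1),round(cy,1)),size=(round(a,1),round(b,1)),long_deg=round((t+90)%180-90,1),px=(round(M['m10']/M['m00'],1),round(M['m01']/M['m00'],1)))
                                                                                                                   ~~~~~~~~^~~~~~~~~
ZeroDivisionError: float division by zero
```

```bash
python3 - <<'E'
from plan import *
d=cam('top');h=hsv(d)
t=np.radians(-14.7); ex=np.array([np.cos(t),np.sin(t)]); ey=np.array([-ex[1],ex[0]])
tcp=pose()[0]; o=lambda u,v,z:tuple(((ray(d,u,v,z)[:2]-tcp[:2])@np.array([ex,ey]).T).round(1))
print(tcp)
zt=tcp[2]-11.2
roi=h[222:240,366:384]
w=(roi[...,0]<22)&(roi[...,1]>130); vv,uu=np.nonzero(w)
P=np.array([o(u+366,v+222,zt) for u,v in zip(uu,vv)]); print('tag top: min ex',np.sort(P[:,0])[:6],'max ey',np.sort(P[:,1])[-6:])
w=(h[208:240,366:384,1]<100); vv,uu=np.nonzero(w)
P=np.array([o(u+366,v+208,13) for u,v in zip(uu,vv)]); print('pocket: min ex',np.sort(P[:,0])[:6],'max ey',np.sort(P[:,1])[-6:],'max ex',P[:,0].max())
# whole jig left corners
b=blue(h).copy(); m=np.zeros_like(b); m[185:260,345:420]=b[185:260,345:420]; vv,uu=np.nonzero(m)
P=np.array([o(u,v,16) for u,v in zip(uu,vv)]); print('jig ex',P[:,0].min(),P[:,0].max(),'ey',P[:,1].min(),P[:,1].max())
E
```

```text
[ 458.14818765 -185.9345519    72.01074403]
tag top: min ex [-30.9 -30.3 -29.7 -29.7 -29.1 -28.6] max ey [17.7 17.8 18.2 18.3 18.7 18.9]
pocket: min ex [-38.  -37.4 -36.8 -36.2 -35.6 -35. ] max ey [40.1 40.2 40.6 40.8 41.3 41.9] max ex 37.3
jig ex -56.0 59.2 ey -2.9 50.1
```

Call:
jog_arm:
  deltas:
    - [[3.2,-0.7,10,0.1],[0,0,15,0],[0,0,5,0],[0,0,2,0],[0,0,2,0],[0,0,1,0],[0,0,0,0]]

```text
time_s: 8.18
position: [461.0, -186.1, 36.8]
orientation: [0.992, -0.129, 0.0, 0.0]
force: [-1.3, 2.2, 5.1]
gripper_width: 39.1
grasp_force: 26.2
```

Call:
jog_arm:
  deltas:
    - [[0,-0.7,0,0],[0,-0.3,0.5,0],[0,0,1,0],[0,0,0.7,0],[0,0,0,0]]

```text
time_s: 8.8
position: [461.4, -185.5, 34.4]
orientation: [0.992, -0.129, 0.0, 0.0]
force: [-1.0, -1.0, 5.8]
gripper_width: 38.7
grasp_force: 26.4
```

Call:
jog_arm:
  deltas:
    - [[0,0,0.7,0],[0,0,0,0],[0,0,0,0]]

```text
time_s: 9.18
position: [461.3, -185.4, 33.9]
orientation: [0.992, -0.129, 0.0, 0.0]
force: [-3.3, -0.5, 7.8]
gripper_width: 39.1
grasp_force: 27.0
```

Call:
jog_arm:
  deltas:
    - [[0,0,0,0],[0,0,0,0],[0,0,-3,0],[0,0,-30,0],[0,0,-40,0],[0,0,-40,0],[0,-30,-20,0],[0,-50,0,0]]
  gripper: 0.62

```text
time_s: 10.18
position: [482.9, -108.4, 168.4]
orientation: [0.991, -0.131, 0.002, 0.001]
force: [-0.1, -0.4, -0.4]
gripper_width: 53.2
grasp_force: 0.0
```

Call:
jog_arm:
  deltas:
    - [[0,-60,0,0],[0,-60,0,0],[0,-50,0,0],[0,0,0,0]]

```text
time_s: 10.68
position: [525.6, 59.5, 166.3]
orientation: [0.992, -0.127, 0.0, -0.0]
force: [0.2, -1.0, -0.2]
gripper_width: 52.9
grasp_force: 0.0
```

```bash
python3 - <<'E'
from plan import *
s=cam('scene');d=cam('top');h=hsv(d)
cv2.imwrite('pics/c5.png',np.hstack([cv2.resize(d['image'][180:260,345:415],(400,457),interpolation=2),cv2.resize(s['image'][210:280,140:210],(400,457),interpolation=2)]))
wood=((h[...,0]<22)&(h[...,1]>110)).astype(np.uint8)
for z in (23,): print('tag',meas(d,wood,z,(355,195,405,245)))
print('jig',meas(d,blue(h),16,(345,185,420,260)))
print('stamp',meas(d,red(h),77,(183,205,245,250)))
plan((454,241,190,33.8))
E
```

```text
tag {'c': (459.0, -184.1), 'size': (58.1, 38.2), 'long_deg': -14.7, 'px': (380.8, 223.0)}
jig {'c': (460.6, -185.0), 'size': (114.1, 97.1), 'long_deg': -14.8, 'px': (380.5, 222.5)}
stamp {'c': (454.2, 241.8), 'size': (44.2, 24.6), 'long_deg': 35.5, 'px': (202.0, 225.7)}
at [525.1  56.5 166.2] toolx -14.8 t 10.78 w 52.8 F [-0.1 -0.5 -0.6]
6 [[-19.3, -26.7, -4.0, -8.1], [-15.3, -29.2, -4.0, -8.1], [-11.1, -31.0, -4.0, -8.1], [-6.6, -32.3, -4.0, -8.1], [-2.0, -32.9, -4.0, -8.1], [2.7, -32.8, -4.0, -8.1]]
```

View pics/c5.png

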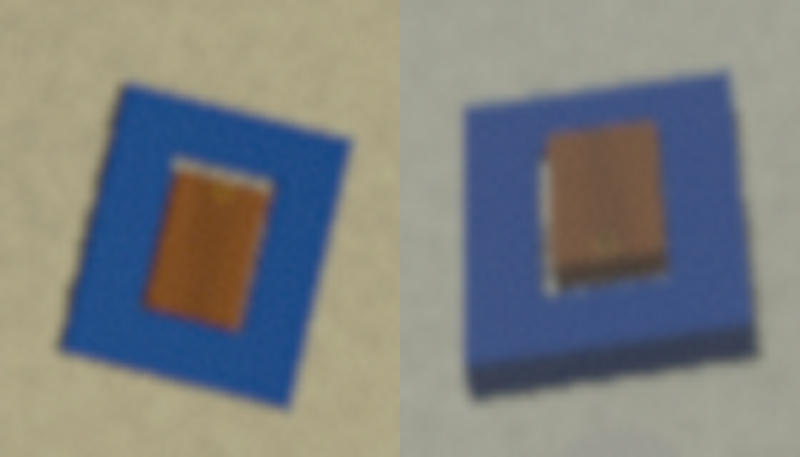

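The tag lies in the pocket, slightly toward the robot end. To be sure it is fully home I'll press its top lightly near that end with the fingers shut.

```bash
python3 plan.py 442,-180,140,-14.8 442,-180,45,-14.8
```

```text
at [525.1  56.5 166.2] toolx -14.8 t 10.78 w 52.8 F [-0.1 -0.5 -0.6]
6 [[-3.3, 41.6, 4.4, 0.0], [-3.3, 41.6, 4.4, 0.0], [-3.3, 41.6, 4.4, 0.0], [-3.3, 41.6, 4.4, 0.0], [-3.3, 41.6, 4.4, 0.0], [-3.3, 41.6, 4.4, 0.0]]
2 [[0.0, -0.0, 47.5, -0.0], [0.0, -0.0, 47.5, -0.0]]
```

Call:
jog_arm:
  deltas:
    - [[-3,41,1,0],[-3,42,1,0],[-3,42,1,0],[-3,42,1,0],[-4,42,10,0],[-4,41,12,0],[0,0,40,0],[0,0,40,0]]
  gripper: 0

```text
time_s: 11.78
position: [440.9, -182.4, 59.9]
orientation: [0.991, -0.131, 0.001, 0.0]
force: [0.2, 0.5, 0.5]
gripper_width: -0.2
grasp_force: 0.0
```

Call:
jog_arm:
  deltas:
    - [[0,0,10,0],[0,0,4,0],[0,0,0,0],[0,0,0,0]]

```text
time_s: 12.28
position: [442.5, -180.4, 47.5]
orientation: [0.992, -0.129, 0.001, 0.001]
force: [-0.7, 0.4, -0.2]
gripper_width: 0.1
grasp_force: 0.0
```

Call:
jog_arm:
  deltas:
    - [[0,0,3,0],[0,0,1.5,0],[0,0,1,0],[0,0,0,0]]

```text
time_s: 12.78
position: [441.8, -180.0, 40.8]
orientation: [0.992, -0.129, -0.0, 0.0]
force: [-0.1, -0.1, 0.4]
gripper_width: 0.2
grasp_force: 0.0
```

Call:
jog_arm:
  deltas:
    - [[0,0,1,0],[0,0,0,0]]

```text
time_s: 13.02
position: [441.9, -180.1, 40.1]
orientation: [0.992, -0.129, 0.0, 0.0]
force: [-0.4, 0.3, 4.0]
gripper_width: -0.3
grasp_force: 1.4
```

Contact came with the fingertips at z ≈ 23, which is the height of a seated tag. One last light press, then up to the stamp.

Call:
jog_arm:
  deltas:
    - [[0,0,0.8,0],[0,0,0,0],[0,0,-10,0],[0,0,-35,0],[0,0,-40,0],[0,0,-40,0],[0,0,-20,0],[0,0,0,0]]

```text
time_s: 14.02
position: [442.5, -180.5, 185.6]
orientation: [0.992, -0.129, 0.002, 0.001]
force: [-0.7, -0.1, 0.2]
gripper_width: 0.1
grasp_force: 0.0
```

```bash
python3 plan.py 454.4,241.6,185,34.5
```

```text
at [ 442.5 -180.5  185.6] toolx -14.9 t 14.03 w 0.1 F [-0.7 -0.1  0.2]
9 [[-10.8, -45.7, 0.1, -5.5], [-6.3, -46.5, 0.1, -5.5], [-1.9, -46.9, 0.1, -5.5], [2.6, -46.8, 0.1, -5.5], [7.1, -46.4, 0.1, -5.5], [11.5, -45.5, 0.1, -5.5], [15.8, -44.2, 0.1, -5.5], [19.9, -42.5, 0.1, -5.5], [23.9, -40.4, 0.1, -5.5]]
```

Call:
jog_arm:
  deltas:
    - [[-11,-46,0,-5.5],[-6,-46,0,-5.5],[-2,-47,0,-5.5],[2.6,-47,0,-5.5],[7,-46,0,-5.5],[11.5,-45.5,0,-5.5],[16,-44,0,-5.5],[20,-42.5,0,-5.5]]
  gripper: 0.7

```text
time_s: 15.02
position: [451.7, 196.2, 182.7]
orientation: [0.967, 0.253, -0.001, 0.0]
force: [0.2, 0.2, 0.2]
gripper_width: 59.8
grasp_force: 0.0
```

Call:
jog_arm:
  deltas:
    - [[24,-40.5,0,-5.5],[0,0,0,0],[0,0,0,0]]

```text
time_s: 15.4
position: [452.9, 241.4, 182.8]
orientation: [0.955, 0.298, -0.001, 0.0]
force: [0.6, -0.2, 0.7]
gripper_width: 59.5
grasp_force: 0.0
```

```bash
python3 plan.py 454.4,241.6,64,34.5
```

```text
at [452.9 241.4 182.8] toolx 34.6 t 15.4 w 59.5 F [ 0.6 -0.2  0.7]
3 [[0.4, 0.2, 39.6, 0.0], [0.4, 0.2, 39.6, 0.0], [0.4, 0.2, 39.6, 0.0]]
```

Call:
jog_arm:
  deltas:
    - [[1.2,0.6,40,0],[0,0,40,0],[0,0,28,0],[0,0,11,0],[0,0,0,0],[0,0,0,0]]

```text
time_s: 16.15
position: [455.7, 242.0, 66.1]
orientation: [0.955, 0.297, 0.001, 0.0]
force: [-0.5, 0.1, 0.0]
gripper_width: 59.8
grasp_force: 0.0
```

Call:
jog_arm:
  deltas:
    - [[0,0,0,0],[0,0,0,0],[0,0,0,0],[0,0,0,0],[0,0,0,0],[0,0,0,0]]
  gripper: 0
  squeeze: 45

```text
time_s: 16.9
position: [455.3, 242.3, 65.7]
orientation: [0.955, 0.298, 0.001, 0.0]
force: [-1.3, 0.2, 5.7]
gripper_width: 23.5
grasp_force: 47.7
```

```bash
python3 plan.py 454,241.6,190,34.5
```

```text
at [455.3 242.3  65.7] toolx 34.6 t 16.9 w 23.5 F [-1.3  0.2  5.7]
3 [[-0.5, -0.1, -41.4, 0.0], [-0.5, -0.1, -41.4, 0.0], [-0.5, -0.1, -41.4, 0.0]]
```

Call:
jog_arm:
  deltas:
    - [[0,0,-10,0],[0,0,-30,0],[0,0,-40,0],[0,0,-40,0],[0,0,-10,0],[0,0,0,0]]

```text
time_s: 17.65
position: [454.8, 242.0, 195.0]
orientation: [0.955, 0.298, 0.0, 0.0]
force: [-1.0, -0.1, -1.2]
gripper_width: 22.8
grasp_force: 47.0
```

```bash
python3 plan.py 460.7,-184.9,190,-14.8
```

```text
at [454.8 242.  195. ] toolx 34.6 t 17.65 w 22.8 F [-1.  -0.1 -1.2]
9 [[-26.4, 39.4, 0.6, 5.5], [-22.5, 41.8, 0.6, 5.5], [-18.4, 43.7, 0.6, 5.5], [-14.1, 45.3, 0.6, 5.5], [-9.8, 46.4, 0.6, 5.5], [-5.3, 47.1, 0.6, 5.5], [-0.7, 47.4, 0.6, 5.5], [3.8, 47.3, 0.6, 5.5], [8.3, 46.7, 0.6, 5.5]]
```

Call:
jog_arm:
  deltas:
    - [[-26.5,39.5,0,5.5],[-22.5,42,0,5.5],[-18.5,43.5,0,5.5],[-14,45.5,0,5.5],[-10,46.5,0,5.5],[-5,47,0,5.5],[-1,47.5,0,5.5],[4,47,0,5.5]]

```text
time_s: 18.65
position: [459.0, -138.6, 193.2]
orientation: [0.997, -0.083, -0.002, -0.001]
force: [0.9, 0.3, -1.2]
gripper_width: 23.0
grasp_force: 46.9
```

Call:
jog_arm:
  deltas:
    - [[8.5,46.5,0,5.5],[0,0,20,0],[0,0,30,0],[0,0,15,0],[0,0,0,0],[0,0,0,0]]

```text
time_s: 19.4
position: [460.8, -184.7, 129.8]
orientation: [0.992, -0.129, -0.0, -0.0]
force: [-0.3, -0.8, -1.3]
gripper_width: 23.5
grasp_force: 46.9
```

```bash
python3 - <<'E'
from plan import *
s=cam('scene');d=cam('top')
cv2.imwrite('pics/c6.png',np.hstack([cv2.resize(d['image'][180:260,345:415],(400,457),interpolation=2),cv2.resize(s['image'][170:270,135:223],(400,457),interpolation=2)]))
plan((460.7,-184.9,100,-14.8))
E
```

```text
at [ 461.2 -184.9  130.5] toolx -14.9 t 19.5 w 23.5 F [-0.   0.5 -2. ]
1 [[-0.5, 0.2, 30.5, -0.1]]
```

View pics/c6.png

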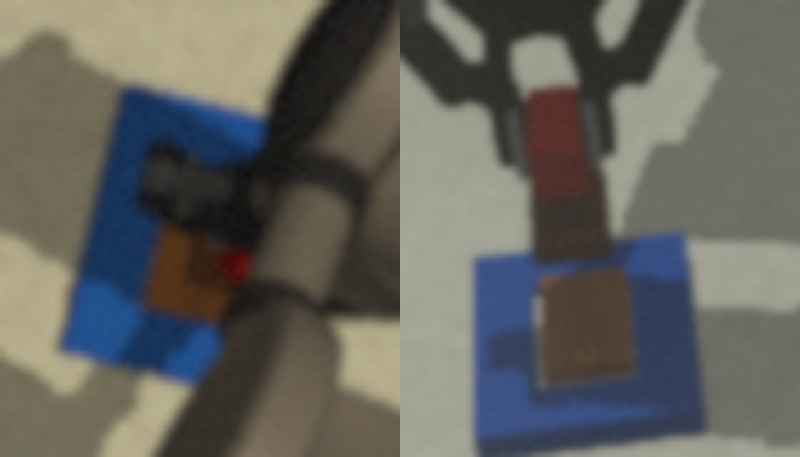

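The stamp hangs upright over the tag and is well aligned. I'll check its offset along the tag and its height in both views.

```bash
python3 - <<'E'
from plan import *
s=cam('scene');d=cam('top');tcp,a,_=pose();print(tcp)
t=np.radians(-14.8); E=np.array([[np.cos(t),np.sin(t)],[-np.sin(t),np.cos(t)]])
h=hsv(d); m=red(h)[215:240,375:395]; vv,uu=np.nonzero(m)
P=np.array([E@(ray(d,u+375,v+215,tcp[2]+11.3)[:2]-tcp[:2]) for u,v in zip(uu,vv)]); print('handle min ex',np.sort(P[:,0])[:4],'max ey',P[:,1].max())
# tag visible part
w=((h[...,0]<22)&(h[...,1]>110))[215:245,365:392]; vv,uu=np.nonzero(w)
P=np.array([E@(ray(d,u+365,v+215,23)[:2]-tcp[:2]) for u,v in zip(uu,vv)]); print('tag min ex',np.sort(P[:,0])[:4],'max ey',np.sort(P[:,1])[-4:])
# scene: stamp-bottom front edge, corners at crop px
k=4.545
f=lambda x,y,z:(E@(ray(s,135+(x-400)/k,170+y/k,z)[:2]-tcp[:2])).round(1)
print('handle top back/front',[f(x,y,tcp[2]+11.3) for x,y in((530,90),(578,86),(533,118),(583,115))])
print('base bottom front z+3',[f(x,y,tcp[2]-52.7) for x,y in((537,262),(610,256))])
print('tag top',[f(x,y,23) for x,y in((542,277),(624,270),(633,365),(546,374))])
E
```

```text
[ 461.23329017 -184.86859776  130.64559426]
handle min ex [-22.67765391 -22.14354249 -21.60943771 -21.09636971] max ey 15.844646847595113
tag min ex [-31.39892573 -31.37081461 -30.80196383 -30.77398197] max ey [18.72873601 19.02684706 19.15587728 19.28471136]
handle top back/front [array([-9.9, -8.5]), array([-9. , 11.5]), array([ 9.6, -7.8]), array([11.4, 12.7])]
base bottom front z+3 [array([ 27.3, -15.1]), array([29.2, 15.8])]
tag top [array([-25. , -18.6]), array([-22.8,  18.6]), array([40.8, 19.1]), array([ 39.4, -18.7])]
```

Call:
jog_arm:
  deltas:
    - [[0.8,-0.2,20,0],[0,0,12,0],[0,0,6,0],[0,0,2,0],[0,0,1,0],[0,0,0,0],[0,0,0,0]]

```text
time_s: 20.48
position: [461.9, -184.9, 89.4]
orientation: [0.992, -0.129, 0.0, 0.0]
force: [0.7, -0.2, -1.6]
gripper_width: 23.8
grasp_force: 46.9
```

```bash
python3 - <<'E'
from plan import *
s=cam('scene'); cv2.imwrite('pics/c7.png',cv2.resize(s['image'][180:270,135:225],(600,600),interpolation=2)); plan((461.5,-185,88.7,-14.8))
E
```

```text
at [ 461.9 -184.8   89.3] toolx -14.9 t 20.52 w 23.5 F [ 0.6 -0.2 -0.9]
1 [[-0.3, 0.2, 0.6, -0.1]]
```

View pics/c7.png

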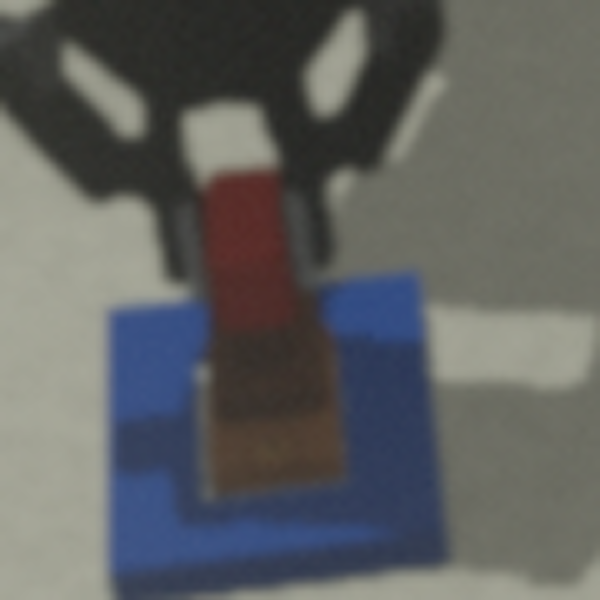

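```bash
python3 - <<'E'
from plan import *
s=cam('scene'); t=np.radians(-14.8); e=np.array([np.cos(t),np.sin(t)]); c=np.array([460.5,-184.8])
q=lambda x,z:((proj(s,(*(c+x*e),z))-[135,180])*6.667).round()
print('base',q(24,36.6),'rubber',q(20,33.6),'tag front',q(31,23),'tag@jig',q(31,16),'per mm',(q(34,23)-q(24,23))/10,'handle top front',q(22,100.6),'back',q(-22,100.6))
E
```

```text
base [269. 405.] rubber [270. 403.] tag front [276. 453.] tag@jig [279. 470.] per mm [0.1 2.3] handle top front [242. 240.] back [237. 145.]
```

```bash
python3 - <<'E'
from plan import *
s=cam('scene'); tcp,a,_=pose()
def box(c,ang,z0):
    t=np.radians(ang); e=np.array([np.cos(t),np.sin(t)]); f=np.array([-e[1],e[0]])
    g=lambda hx,hy,za,zb: np.array([proj(s,(*(np.array(c)+i*hx*e+j*hy*f),z0+z)) for i in(-1,1) for j in(-1,1) for z in(za,zb)])
    for n,P in(('handle',g(22,12,35,67)),('base',g(24,17,3,15))): print(n,'u',P[:,0].min().round(1),P[:,0].max().round(1),'v',P[:,1].min().round(1),P[:,1].max().round(1))
def obs(im,roi):
    h=cv2.cvtColor(im,cv2.COLOR_BGR2HSV);x0,y0,x1,y1=roi; m=((h[...,0]<8)|(h[...,0]>172))&(h[...,1]>120)
    v,u=np.nonzero(m[y0:y1,x0:x1]); print('obs red u',u.min()+x0,u.max()+x0+1,'v',v.min()+y0,v.max()+y0+1)
im0=cv2.imread('pics/scene0.png')
box((454.3,241.6),34.6,10); obs(im0,(335,150,372,200))
t=np.radians(-14.8); c=tcp[:2]-1.3*np.array([np.cos(t),np.sin(t)])
box(c,-14.9,tcp[2]-55.7); obs(s['image'],(155,195,195,240))
for v in range(200,246,2): print(v,s['image'][v,173],s['image'][v,178])
E
```

```text
handle u 340.5 363.5 v 158.6 180.7
base u 337.7 362.7 v 175.3 193.1
obs red u 345 362 v 162 174
handle u 164.6 179.7 v 201.1 229.0
base u 165.5 184.1 v 219.7 241.8
obs red u 166 178 v 207 227
200 [142 156 155] [40 42 42]
202 [145 159 158] [41 45 44]
204 [120 133 139] [39 42 42]
206 [51 57 93] [42 44 46]
208 [42 44 88] [51 53 55]
210 [41 45 88] [64 66 67]
212 [43 44 89] [63 64 67]
214 [41 45 89] [59 61 67]
216 [43 46 90] [54 57 67]
218 [43 47 89] [52 55 67]
220 [42 45 82] [46 50 68]
222 [41 45 79] [43 47 69]
224 [42 45 80] [42 44 70]
226 [40 42 78] [42 46 72]
228 [43 47 75] [42 47 65]
230 [42 47 58] [41 46 53]
232 [44 48 55] [42 46 53]
234 [43 48 54] [44 48 56]
236 [45 50 59] [45 51 60]
238 [46 52 60] [44 51 60]
240 [45 50 57] [45 50 57]
242 [49 56 64] [47 55 65]
244 [50 62 77] [51 62 77]
```

The stamp hovers upright with its rubber face about 10.5 mm above the tag. Both views agree it is centred to about 1–2 mm and aligned, so I'm handing in.

```bash
python3 -c "
from cell import arm
print(arm.close_job())"
```

```text
the job is handed in; nothing more can be done
None
```

I handed the job in with the tag flat and home in the jig pocket. The gripper is still holding the red stamp upright about 10.5 mm above the tag, aligned with its long side and centred to within about 1–2 mm.

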